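# Unhook the hand plane from its keeper cradle

### The arm

A 6-joint arm with a two-finger parallel gripper is mounted at the origin on the work surface. World frame = base frame: x ahead of the robot, y to its left, z up, the work surface at z = 0. Lengths are in m, angles in rad, forces in N, time in s.
With the tool pointing down it reaches from about 0.375 to 0.9 m from the base axis. Payload 3.1 kg.
Tool frame: the origin (TCP) lies at the centre of the arm's flange, where the gripper is bolted on; the fingertips stand 182 mm ahead of it and the grasp point (between the pads) lies 164 mm ahead of it (tip_extent is the distance from the TCP to the fingertips, in m); z points along the fingers, y is the line along which they close (so a half turn about z gives the same grasp; the last joint's range is limited). The gripper opens to 87 mm and grips with 3 to 60 N. Pads are 19 mm wide; open, the fingers measure 117 mm over their backs; the gripper's body (75 mm by 190 mm) begins 51 mm behind the grasp point.
Start: joints at [1.097, 0.527, 1.433, -0, 1.181, -0.178], TCP at [0.182, 0.598, 0.405] pointing down, gripper open.
Joint ranges: [-3.08, 3.08], [-0.75, 2.2], [0.22, 2.44], [-1.43, 4.57], [0, 2.65], [-2.85, 2.85]. Speed limits (rad/s): [2.79, 2.79, 3.14, 3.14, 3.14, 3.14].

### API

Orientations are given as a rotation vector (axis times angle).
In Python, from cell import sense, capture, hand_in, masks_of, tip_extent gives the robot as it stands.
- The arm moves only by the tool servo_tool, never from a script. Its argument "moves" is a list of rows, each a list of 6 numbers: the shift along the tool's x, y, z in m, then the turn, a rotation vector about the tool's x, y, z in rad. In form: [[dx, dy, dz, ax, ay, az], ...]. A call has 1 to 20 rows; each row shifts and turns the commanded pose from where the row before left it, along the tool's axes as they then stand; what a row does not reach is not made up. A row lasts 1/8 s, in which the tool goes at most 62.5 mm and 10.7 degrees, less where a joint would pass 70% of its speed; a pose out of reach is approached as far as the arm can. A call is refused whole if a number of a shift passes 0.0625 or a number of a turn 0.188, either way. A call with a gripper value outside its range is refused whole. "fingers" is the closure in counts, from 0 (fully open) to 255 (shut), set as the call begins (left out, the last holds). The fingers move at their own pace and stop on an object; "grip_force" is the grip in N (left out, the last holds). Time passes only in rows, so rows that do not move let the fingers close. It gives the time, the measured TCP pose, the force, the opening and the grip force at its end, in the units of the state.
- sense(): the state, without advancing time (a new reading comes with each control period).
- capture(name): name is "scene" or "top" or "wrist"; returns a dict with "color" (400x640x3 uint8, red, green, blue), "fx", "fy", "cx", "cy" (pixels), "R" (3x3) and "t" (3): a world point X has camera coordinates R X + t; the wrist camera has in their place "tool_from_camera" (4x4, takes a point from camera to tool coordinates, whose origin is the TCP and whose axes are the flange's). Camera axes: x right, y down, z forward; pixel columns grow to the right and rows downward; lengths in m; the calibration is good to about 2 mm. A picture is of the moment at which its call begins: read the wrist's pose just before it. There is no depth.
- hand_in(): hands the job in; it is judged then, once.
Trained networks look in a picture, given as the dict that the camera call returned (one of the last four; its "shot" number tells which), for a name from the list of things; names that differ only in an ending like _2 or _b are one class to them, and where a whole thing is asked for, a point or a joint stands for the part that bears it (a point fixed in the world has none). Each returns a list of dicts, best first, with "p" (0 to 1); they miss things now and then, are a little off and sometimes report something else, mostly with a low value. They report only what shows in the picture. A call takes as long as a camera call. They do not tell look-alikes from the thing itself.
- masks_of(target, picture): "region" (400x640 bool, what is visible of it) and "extent" ([left, top, width, height] in pixels, round what is visible of it).
The state is a dict: "time": time; "qpos": joint angles; "qvel": joint speeds; "tau": joint torques, N m; "ee_pos": TCP position; "orientation": TCP orientation; "ft_force": force on the tool from outside, world axes, zero at the start; "torque": the same for the moment, N m; "gripper_width": opening from 0.0 (shut) to 1.0 (fully open); "gripper_force": force on a finger pad.
Only numpy, scipy, OpenCV 4.12 (cv2) and the standard library are available. Lean on these libraries where they do the work, as an engineer would, in place of code of your own. Each camera call takes 0.05 s, during which the arm holds its last target. There are 200 camera calls.

### The job

Take the small hand plane out of its parking cradle: push it back against the sprung red buffer until its toe comes out from under the yellow keeper bar, tip the toe up over the bar while the heel is still under the blue hood, then draw it out. Never force it against the cradle, and lay it gently, sole down and lengthwise, in the middle of the cork rest, leaving everything else on the bench where it is.

Things in the scene. Friction and masses are not known exactly. Their poses are not given: they have to be found in the camera images.
- plane: Small steel hand plane, 0.4-0.65 kg, loose in the cradle, parallel to it. Origin: centre of the sole's underside; x to the heel, z up. Sole 180 x 46 x 8 mm (x, y, z), toe at x -90. Grip from above, closing along y, on its dark middle block, x +-31, y +-20, z 8 to 38. Brass cap and iron above it to z 62. Knob 24 across at x -46, to z 39; heel grip x 31 to 45, to z 34. Bare sole beyond.
- plane_toe (a point): Front edge of the plane's sole, underside, mid-width: (-90, 0, 0) mm in the plane's frame. At the start it is 4 + s mm (+-1) under the yellow keeper bar (s: see keeper_zero).
- plane_heel (a point): Rear edge of the plane's sole, underside, mid-width: (+90, 0, 0) mm in the plane's frame. With the plane pushed back, tip the toe up 0.16 to 0.30 rad about this edge, which stays on the cradle floor; then draw the plane 45 mm or more along its own tilted length towards the toe, and lift.
- rack: Wooden cradle fixed to the bench. Origin on the bench top, right under the parked plane's origin (+-1.5 mm); x to the hood, z up. Base x -118 to 153, y +-78 mm; its floor, on which the sole lies, at z 20. A 10 mm high wall at x -93 stops the toe going forward; 5 mm high side guides at y +-25.5. More than 19 N between plane and cradle damages it.
- keeper_zero (a point): Fixed mark on the cradle at (-86, 0, 48) mm: upper inner edge of the yellow keeper bar if s were 0. Bar, rails, hood and buffer form one frame clamped s = 0 to 20 mm further to +x; s differs each time and is not measured. Bar: 20 wide in x, y +-74, underside z 31, top z 48. Side rails y +-64 to 74, top z 29.
- hood_zero (a point): Fixed mark on the cradle at (62, 0, 42) mm: lower front edge of the blue hood's roof if s were 0. Hood 63 long in x, roof z 42 to 48, inside y +-32; it covers the heel.
- buffer_zero (a point): Fixed mark on the cradle at (93, 0, 30) mm: face of the red buffer hidden in the hood if s were 0 (really 93 + s). The heel meets it 1 mm before the toe is out from the bar, so feel for it and press it in 1.5 to 2.5 mm: spring 5 N/mm from zero, hard stop at 9 mm. Friction under the sole adds 1 to 5 N unless its weight is taken by lifting 1 mm.
- mat: Flat cork rest fixed to the bench, 230 x 94 x 6 mm (x, y, z). Origin: centre of its underside, on the bench top; x along its length; its top is 6 mm up. Either way round will do for the plane.
- glue: Yellow glue bottle, 54 mm across, 140 mm tall, standing. Origin: centre of its base. Bystander.
- tin: Low brass wax tin, 56 mm across, 35 mm tall. Origin: centre of its base. Bystander.
- chisel: Chisel with wooden handle lying flat, 230 mm long along its x, 24 mm high. Origin: under the ferrule. Bystander.
- caul: Light wooden clamping block 160 x 45 x 30 mm. Origin: centre of its underside. Bystander.
- sander: Cork sanding block 130 x 50 mm, 45 mm high with its wooden grip. Origin: centre of its underside. Bystander.
- clamp: Blue and black bar clamp lying flat, 260 mm long along its x, about 110 mm across, 24 mm high. Origin: under the middle of its bar. Bystander.
Things that resemble listed ones, but are neither listed nor needed, are in the scene too. Of the things shaped like the mat, the cork one is meant.

How it is judged:
By the outcome, as a careful person would: the job done as asked, in the order asked, and still so for the second after the job is handed in, with the robot touching nothing.
It also fails if it takes over 64 s, if anything falls off the work surface, if the arm or the gripper's body presses on something with over 40 N, if the wrist force passes 120 N, or if a joint passes its speed limit or range.

## Working session

There is one attempt and no reset: what is moved stays moved. The work goes in short steps, Python scripts to look and compute and a tool call to move; the robot and the scene stay as the last step left them, time stands still between calls to the robot, and variables do not carry over. Pictures are saved under pics/ and viewed, at most 10 in all, crops included, and the job is handed in when it is done.

Besides the shell and the picture viewer there is one more tool, called after "Call:" in YAML: its name, and indented under it one key for each argument. servo_tool: Moves the arm, as the interface text tells. Its arguments: {"type":"object","properties":{"moves":{"type":"array","items":{"type":"array","items":{"type":"number"}}},"fingers":{"type":"number"},"grip_force":{"type":"number"}},"required":["moves"]}

```bash
mkdir -p pics; ls
python3 - <<'E'
from cell import *
import cv2,numpy as np
print(sense())
for n in("scene","top"):
    p=capture(n); cv2.imwrite(f"pics/{n}0.png",p["color"][:,:,::-1])
    print(n,p["fx"],p["cx"],p["cy"],p["R"],p["t"])
    for t in("plane","rack","mat"):
        for m in masks_of(t,p)[:3]: print(t,m["p"],m["extent"])
E
```

```text
pics
{'time': 0.0, 'qpos': array([ 1.09647911e+00,  5.28481812e-01,  1.43389651e+00, -1.66820672e-05,
        1.18136900e+00, -1.78532166e-01]), 'qvel': array([-0.00038204, -0.00049922,  0.00050099, -0.0004752 , -0.00080071,
        0.00035481]), 'tau': array([-1.55434755e-03, -4.40047753e+01, -1.76584393e+01,  6.32114941e-02,
        5.84504195e-02, -1.23763834e-04]), 'ee_pos': array([0.18201819, 0.59755582, 0.40376343]), 'orientation': array([-0.46281645, -3.10662938,  0.00321291]), 'ft_force': array([-0.47306318, -0.33285527, -0.55200673]), 'torque': array([ 0.04426196, -0.0169183 , -0.01642711]), 'gripper_force': 0.0, 'gripper_width': 1.0007428494795076}
scene 512.0101249668071 319.70232930639946 198.48644226550536 [[ 0.75572508  0.65488615  0.00192916]
 [ 0.49460292 -0.56882582 -0.65711881]
 [-0.42924066  0.49755534 -0.75378455]] [-0.39969768 -0.19833165  1.6414659 ]
plane 0.68 [238.7, 233.0, 38.7, 47.4]
rack 0.95 [213.6, 218.6, 104.3, 111.4]
mat 0.81 [284.4, 98.6, 65.1, 40.5]
mat 0.56 [317.5, 154.0, 83.9, 52.8]
top 420.6721243077515 316.6357111248288 197.84532256561374 [[-0.0296657  -0.99955595  0.00280107]
 [-0.98229037  0.02863439 -0.18516396]
 [ 0.18500153 -0.00824448 -0.98270365]] [0.01979241 0.51025268 1.36226858]
plane 0.72 [368.6, 177.0, 20.9, 40.2]
rack 0.62 [349.5, 150.2, 61.2, 87.1]
mat 0.91 [241.8, 166.3, 37.5, 69.4]
mat 0.58 [204.2, 251.2, 34.7, 73.0]
```

```bash
python3 -c "
import cv2,numpy as np
a=cv2.imread('pics/scene0.png');b=cv2.imread('pics/top0.png')
cv2.imwrite('pics/s1.png',cv2.resize(a[60:380,100:500],(800,640))[:600]); cv2.imwrite('pics/t1.png',cv2.resize(b[110:370,130:470],(785,600),interpolation=cv2.INTER_CUBIC))"
```

```text
(no output)
```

View pics/s1.png

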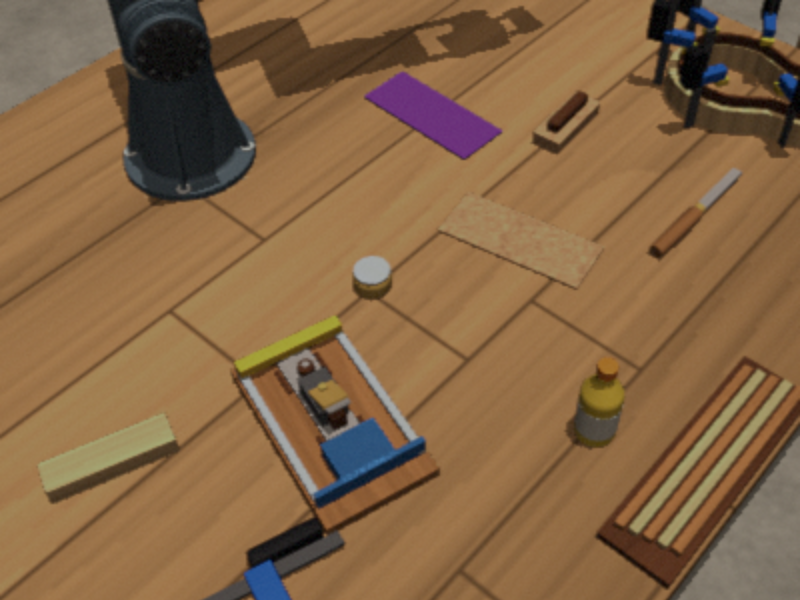

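View pics/t1.png

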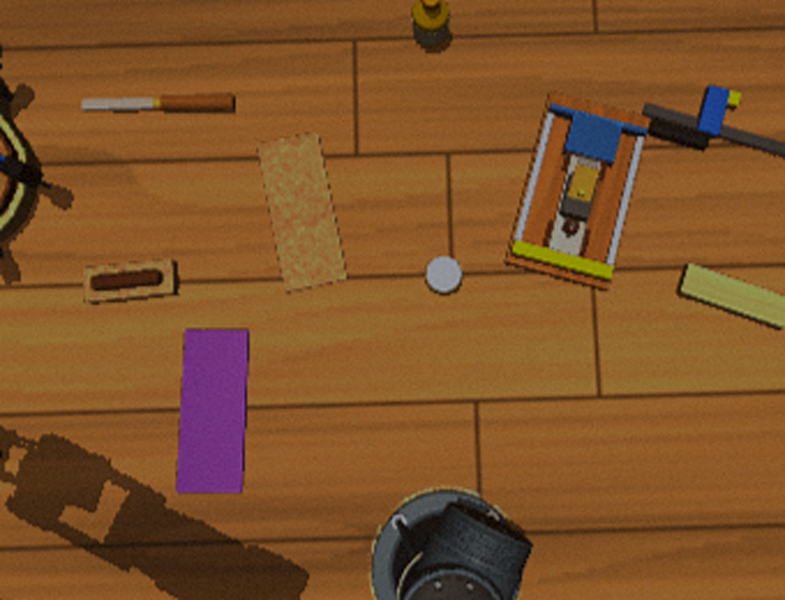

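The cork mat is at about (302,212) in the top crop, with the purple decoy at (213,410). The rack is at about (578,190), with its yellow bar towards the robot and the hood away from it. The plane's dark block sits at about (577,200).

```bash
cat > h.py <<'E'
from cell import *
import cv2,numpy as np
from scipy.spatial.transform import Rotation as Ro
def cam(p,s=None):
    K=np.array([[p["fx"],0,p["cx"]],[0,p["fy"],p["cy"]],[0,0,1.]])
    if "R" in p: return K,np.array(p["R"]),np.array(p["t"])
    T=np.eye(4);T[:3,:3]=Ro.from_rotvec(s["orientation"]).as_matrix();T[:3,3]=s["ee_pos"]
    W=np.linalg.inv(T@np.array(p["tool_from_camera"]));return K,W[:3,:3],W[:3,3]
def ray(c,uv,z):
    K,R,t=c;d=R.T@np.linalg.inv(K)@np.array([*uv,1.]);o=-R.T@t
    return o+d*(z-o[2])/d[2]
def proj(c,X):
    K,R,t=c;q=(np.asarray(X)@R.T+t)@K.T;return q[:,:2]/q[:,2:]
def quad(m):
    c=max(cv2.findContours(m.astype(np.uint8),0,1)[0],key=cv2.contourArea)
    return cv2.boxPoints(cv2.minAreaRect(c))
E
python3 - <<'E'
from h import *
p=capture("top");c=cam(p)
m=masks_of("mat",p)[0]["region"]
q=np.array([ray(c,x,.006) for x in quad(m)])[:,:2]
print("mat",q.mean(0),[(np.linalg.norm(q[i]-q[i-1]),np.degrees(np.arctan2(*(q[i]-q[i-1])[::-1]))) for i in range(2)])
f=lambda u,v:(130+u/2.309,110+v/2.309)
q=np.array([ray(c,f(*x),.02) for x in((505,263),(607,290),(648,115),(552,93))])[:,:2]
print("rack",q,q.mean(0)); d=q[3]-q[0]; print(np.arctan2(d[1],d[0]))
s=sense();R=Ro.from_rotvec(s["orientation"]).as_matrix();print(R)
print(capture("wrist")["tool_from_camera"])
E
```

```text
mat [0.51255945 0.19831238] [(np.float64(0.2293042446657575), np.float64(11.129794928308886)), (np.float64(0.09689093457197846), np.float64(-79.94345467321482))]
rack [[ 0.42308327 -0.10114499]
 [ 0.37920295 -0.24795181]
 [ 0.64092717 -0.32643482]
 [ 0.67953164 -0.18357991]] [ 0.53068626 -0.21477788]
-0.31101625695408247
[[-9.56565952e-01  2.91515995e-01 -5.96300423e-05]
 [ 2.91516000e-01  9.56565948e-01 -9.92500432e-05]
 [ 2.81070928e-05 -1.12322323e-04 -9.99999993e-01]]
[[ 2.89937674e-04 -9.57419984e-01 -2.88698615e-01  7.95260053e-02]
 [ 9.99999875e-01  1.60022850e-04  4.73603115e-04 -8.07120349e-04]
 [-4.07238711e-04 -2.88698716e-01  9.57419911e-01  1.99781054e-02]
 [ 0.00000000e+00  0.00000000e+00  0.00000000e+00  1.00000000e+00]]
```

Call:
servo_tool:
  moves:
    - [-0.035,-0.042,0,0,0,0]
    - [-0.035,-0.042,0,0,0,0]
    - [-0.035,-0.042,0,0,0,0]
    - [-0.035,-0.042,0,0,0,0]
    - [-0.035,-0.042,0,0,0,0]
    - [-0.035,-0.042,0,0,0,0]
    - [-0.035,-0.042,0,0,0,0]
    - [-0.035,-0.042,0,0,0,0]
    - [-0.035,-0.042,0,0,0,0]
    - [-0.035,-0.042,0,0,0,0]
    - [-0.035,-0.042,0,0,0,0]
    - [-0.035,-0.042,0,0,0,0]
    - [-0.035,-0.042,0,0,0,0]
    - [-0.035,-0.042,0,0,0,0]
    - [-0.035,-0.042,0,0,0,0]
    - [-0.035,-0.042,0,0,0,0]
    - [0,0,0,0,0,0]
    - [0,0,0,0,0,0]
  fingers: 70

```text
time: 2.8
ee_pos: [0.5214, -0.2078, 0.4043]
orientation: [-0.464, -3.106, -0.002]
ft_force: [-0.2, 0.7, 0.4]
gripper_width: 0.727
gripper_force: 0.0
```

```bash
cat > look.py <<'E'
from h import *
import sys,pickle
s=sense();p=capture("wrist");pickle.dump((s,p),open(sys.argv[1]+".pkl","wb"))
c=cam(p,s);print(s["time"],s["ee_pos"],s["orientation"],s["qpos"],s["gripper_width"],p["fx"])
x0,y0,z0=0.514,-0.21,-0.29
im=p["color"][:,:,::-1].copy()
cv2.imwrite(f"pics/{sys.argv[1]}.png",im)
for t in ("plane","rack"):
    for m in masks_of(t,p)[:2]: print(t,m["p"],m["extent"])
cv2.imwrite(f"pics/{sys.argv[1]}b.png",cv2.resize(im,(800,500),interpolation=cv2.INTER_CUBIC))
E
python3 look.py w1
```

```text
2.8 [ 0.5214375  -0.20784459  0.40434722] [-4.63553534e-01 -3.10553628e+00 -1.90624730e-03] [-5.78446267e-01  4.42582180e-01  1.59423249e+00  4.64463841e-04
  1.10678393e+00 -1.85310522e+00] 0.7266102633583433 315.02399128353215
plane 0.85 [303.6, 93.8, 41.8, 131.1]
plane 0.4 [609.4, 0.0, 30.6, 127.8]
rack 0.62 [247.0, 62.3, 152.0, 212.4]
```

View pics/w1b.png

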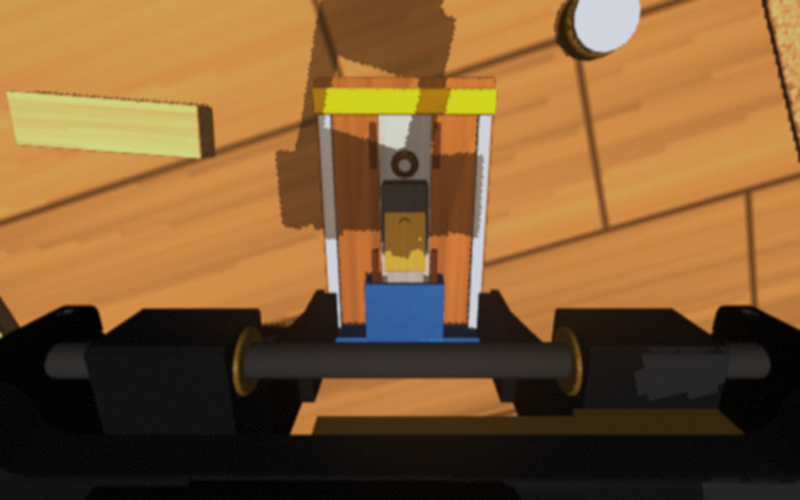

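```bash
cat > fit.py <<'E'
from h import *
import pickle,sys
s,p=pickle.load(open(sys.argv[1]+".pkl","rb"));c=cam(p,s)
hsv=cv2.cvtColor(p["color"],cv2.COLOR_RGB2HSV).astype(int);H,S,V=hsv[...,0],hsv[...,1],hsv[...,2]
ye=((H>25)&(H<35)&(S>180)&(V>100)).astype(np.uint8)
n,l,st,_=cv2.connectedComponentsWithStats(ye);ye=l==1+np.argmax(st[1:,4])
r,k=np.where(ye);print("yellow",r.min(),r.max(),k.min(),k.max(),ye.sum())
cols=np.arange(k.min()+3,k.max()-2)
out={}
for nm,f in(("inner",lambda u:np.where(ye[:,u])[0].max()+.5),("outer",lambda u:np.where(ye[:,u])[0].min()-.5)):
    P=np.array([ray(c,(u,f(u)),.048)[:2] for u in cols])
    a=np.polyfit(P[:,1],P[:,0],1);out[nm]=P.mean(0);print(nm,"yaw",-np.arctan(a[0]),P.mean(0),np.std(P[:,0]-np.polyval(a,P[:,1])))
rows=range(int(np.median(r))-4,int(np.median(r))+5)
P=np.array([[ray(c,(np.where(ye[v])[0].min()-.5,v),.048)[:2],ray(c,(np.where(ye[v])[0].max()+.5,v),.048)[:2]] for v in rows])
print("ends mid",P.mean((0,1)),"len",np.linalg.norm(P[:,0]-P[:,1],axis=1).mean())
wh=(S<45)&(V>110)
for v in range(105,250,12):
    w=np.where(wh[v,235:410])[0]+235
    if len(w): print(v,w[0],w[-1],end="; ")
u0=int(k.mean());print("\ncol profile",u0)
print([(v,*p["color"][v,u0]) for v in range(58,72)])
m=masks_of("plane",capture("wrist"))[0]["region"];E_=[]
for v in range(120,215,8):
    w=np.where(m[v])[0];
    if len(w):print(v,w[0],w[-1],end="; ")
g=p["color"].sum(2);print("\nrow160",[int(x) for x in g[160,300:350]]);print("row190",[int(x) for x in g[190,300:350]]);print("col324 130-240",[int(x) for x in g[130:240,324]])
E
python3 fit.py w1
```

```text
yellow 71 90 258 335 1446
inner yaw -0.3105424527902526 [ 0.42426039 -0.20927556] 0.0004115443858106839
outer yaw -0.30161843682058254 [ 0.40688407 -0.20347189] 0.0003117687812509112
ends mid [ 0.41532817 -0.20576521] len 0.07451983946841408
105 257 391; 117 258 390; 129 258 390; 141 259 389; 153 260 388; 165 261 387; 177 262 387; 189 263 386; 201 261 385; 213 262 385; 225 263 384; 237 269 382; 249 270 381; 
col profile 297
[(58, np.uint8(206), np.uint8(138), np.uint8(70)), (59, np.uint8(205), np.uint8(137), np.uint8(70)), (60, np.uint8(196), np.uint8(129), np.uint8(64)), (61, np.uint8(180), np.uint8(113), np.uint8(53)), (62, np.uint8(178), np.uint8(106), np.uint8(48)), (63, np.uint8(186), np.uint8(109), np.uint8(47)), (64, np.uint8(190), np.uint8(112), np.uint8(48)), (65, np.uint8(192), np.uint8(111), np.uint8(50)), (66, np.uint8(190), np.uint8(111), np.uint8(47)), (67, np.uint8(191), np.uint8(112), np.uint8(48)), (68, np.uint8(190), np.uint8(111), np.uint8(47)), (69, np.uint8(195), np.uint8(123), np.uint8(47)), (70, np.uint8(200), np.uint8(151), np.uint8(36)), (71, np.uint8(206), n
[... 564 characters left out ...]
9, 267, 270, 266, 260, 270, 266, 266, 261, 269, 262, 262, 292, 343, 344, 299, 265, 243, 196, 170, 232, 315, 345, 333, 335, 348, 349, 340]
col324 130-240 [306, 305, 302, 302, 305, 299, 262, 193, 124, 94, 97, 116, 162, 170, 139, 101, 93, 121, 128, 136, 141, 143, 139, 141, 139, 133, 139, 138, 143, 142, 132, 142, 135, 151, 136, 140, 138, 133, 136, 185, 231, 255, 258, 249, 211, 195, 224, 262, 264, 269, 265, 255, 264, 264, 269, 268, 267, 270, 264, 265, 270, 272, 267, 269, 269, 269, 267, 270, 268, 269, 268, 272, 269, 272, 281, 305, 349, 399, 428, 437, 438, 440, 442, 434, 439, 430, 423, 456, 488, 503, 504, 506, 503, 506, 481, 396, 273, 237, 276, 313, 314, 315, 318, 309, 313, 310, 307, 317, 311, 310]
```

```bash
sed -i 's/(V>100)/(V>55)/' fit.py; python3 fit.py w1 | head -4
cat > m.py <<'E'
from h import *
import pickle
s,p=pickle.load(open("w1.pkl","rb"));c=cam(p,s)
g=p["color"].astype(float).sum(2)
# rails outer edges z .029
hsv=cv2.cvtColor(p["color"],cv2.COLOR_RGB2HSV)
wh=(hsv[...,1]<45)&(hsv[...,2]>90)
for side in(0,1):
    P=[]
    for v in range(130,185,3):
        w=np.where(wh[v,235:410])[0]+235;u=w[0]-.5 if side==0 else w[-1]+.5
        P.append(ray(c,(u,v),.029)[:2])
    P=np.array(P);a=np.polyfit(P[:,0],P[:,1],1);print("rail yaw",np.arctan(a[0]),P.mean(0))
def lines(r,lo,hi,rng,z):
    pass
for z,uv in((.058,(305.7,160)),(.058,(341.8,160)),(.058,(324,146)),(.02,(297,60.5)),(.02,(297,61)),(.042+.006,(324,226))):
    print(z,uv,ray(c,uv,z))
print("tcp",s["ee_pos"])
E
python3 m.py
```

```text
yellow 71 90 258 335 1446
inner yaw -0.3105424527902526 [ 0.42426039 -0.20927556] 0.0004115443858106839
outer yaw -0.30161843682058254 [ 0.40688407 -0.20347189] 0.0003117687812509112
ends mid [ 0.41532817 -0.20576521] len 0.07451983946841408
rail yaw -0.2800178078425231 [ 0.4793747  -0.27326523]
rail yaw -0.2980082847143926 [ 0.5219798  -0.13369777]
0.058 (305.7, 160) [ 0.49327355 -0.22130593  0.058     ]
0.058 (341.8, 160) [ 0.50428168 -0.18524665  0.058     ]
0.058 (324, 146) [ 0.4849461  -0.19876393  0.058     ]
0.02 (297, 60.5) [ 0.39428792 -0.20127348  0.02      ]
0.02 (297, 61) [ 0.39475608 -0.20142971  0.02      ]
0.048 (324, 226) [ 0.57335212 -0.22590608  0.048     ]
tcp [ 0.5214375  -0.20784459  0.40434722]
```

Call:
servo_tool:
  moves:
    - [0.003,-0.001,0.04,0,0,0]
    - [0.0035,-0.001,0.04,0,0,0]
    - [0,0,0.03,0,0,0]
    - [0,0,0.01,0,0,0]
    - [0,0,0,0,0,0]

```text
time: 3.78
ee_pos: [0.5153, -0.2081, 0.2847]
orientation: [-0.462, -3.107, -0.0]
ft_force: [0.6, -0.2, 1.2]
gripper_width: 0.726
gripper_force: 0.0
```

```bash
python3 look.py w2
```

```text
3.775 [ 0.51530356 -0.20812301  0.28466819] [-4.62310657e-01 -3.10688795e+00 -3.35059129e-04] [-5.84930694e-01  6.05365210e-01  1.71206599e+00 -2.31840859e-05
  8.24701734e-01 -1.86027538e+00] 0.7255140064944561 315.02399128353215
plane 0.81 [294.4, 94.5, 63.3, 178.8]
rack 0.67 [211.4, 45.3, 229.8, 305.9]
```

View pics/w2b.png

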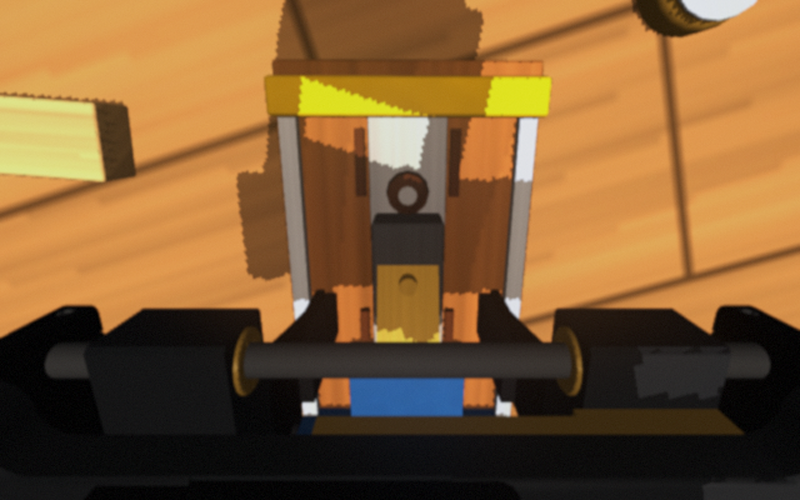

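Block and fingertip midlines coincide at column ~407.5, and the bar edge is level, so the gripper is aligned. Descending and gripping.

Call:
servo_tool:
  moves:
    - [0,0,0.03,0,0,0]
    - [0,0,0.025,0,0,0]
    - [0,0,0.01,0,0,0]
    - [0,0,0.006,0,0,0]
    - [0,0,0,0,0,0]
    - [0,0,0,0,0,0]

```text
time: 4.68
ee_pos: [0.5155, -0.2084, 0.2145]
orientation: [0.463, 3.106, -0.001]
ft_force: [0.0, 0.1, 0.6]
gripper_width: 0.726
gripper_force: 0.0
```

Call:
servo_tool:
  moves:
    - [0,0,0,0,0,0]
    - [0,0,0,0,0,0]
    - [0,0,0,0,0,0]
    - [0,0,0,0,0,0]
    - [0,0,0,0,0,0]
    - [0,0,0,0,0,0]
  fingers: 255
  grip_force: 35

```text
time: 5.42
ee_pos: [0.5152, -0.2082, 0.2139]
orientation: [0.463, 3.107, 0.0]
ft_force: [0.6, 1.2, 2.4]
gripper_width: 0.453
gripper_force: 35.0
```

Call:
servo_tool:
  moves:
    - [0,0,-0.0005,0,0,0]
    - [0,0,-0.0005,0,0,0]
    - [0,0,0,0,0,0]
    - [0,0,0,0,0,0]

```text
time: 5.92
ee_pos: [0.5148, -0.2081, 0.2143]
orientation: [-0.463, -3.106, -0.001]
ft_force: [0.2, -0.8, -5.7]
gripper_width: 0.458
gripper_force: 35.0
```

Call:
servo_tool:
  moves:
    - [-0.0005,0,0,0,0,0]
    - [-0.0005,0,0,0,0,0]
    - [0,0,0,0,0,0]
    - [0,0,0,0,0,0]

```text
time: 6.42
ee_pos: [0.5161, -0.2085, 0.2148]
orientation: [0.463, 3.107, -0.0]
ft_force: [-0.1, -0.4, -5.0]
gripper_width: 0.454
gripper_force: 35.0
```

Call:
servo_tool:
  moves:
    - [-0.0005,0,0,0,0,0]
    - [-0.0005,0,0,0,0,0]
    - [0,0,0,0,0,0]

```text
time: 6.8
ee_pos: [0.5171, -0.2088, 0.2148]
orientation: [0.463, 3.107, -0.0]
ft_force: [1.0, -0.2, -5.8]
gripper_width: 0.458
gripper_force: 35.0
```

Call:
servo_tool:
  moves:
    - [-0.0005,0,0,0,0,0]
    - [-0.0005,0,0,0,0,0]
    - [0,0,0,0,0,0]

```text
time: 7.18
ee_pos: [0.5181, -0.2091, 0.2148]
orientation: [0.463, 3.107, -0.0]
ft_force: [0.1, 0.1, -5.1]
gripper_width: 0.455
gripper_force: 35.0
```

Call:
servo_tool:
  moves:
    - [-0.0005,0,0,0,0,0]
    - [0,0,0,0,0,0]

```text
time: 7.42
ee_pos: [0.5184, -0.2092, 0.2147]
orientation: [-0.463, -3.107, -0.0]
ft_force: [-0.4, -0.7, -5.1]
gripper_width: 0.458
gripper_force: 35.0
```

Call:
servo_tool:
  moves:
    - [-0.0005,0,0,0,0,0]
    - [0,0,0,0,0,0]

```text
time: 7.68
ee_pos: [0.5187, -0.2093, 0.2147]
orientation: [-0.463, -3.106, -0.001]
ft_force: [-2.2, 0.9, -5.5]
gripper_width: 0.457
gripper_force: 35.0
```

Call:
servo_tool:
  moves:
    - [-0.0005,0,0,0,0,0]
    - [0,0,0,0,0,0]

```text
time: 7.92
ee_pos: [0.519, -0.2094, 0.2147]
orientation: [-0.463, -3.106, -0.001]
ft_force: [-2.9, -0.4, -4.6]
gripper_width: 0.46
gripper_force: 35.0
```

Call:
servo_tool:
  moves:
    - [-0.0005,0,0,0,0,0]
    - [0,0,0,0,0,0]

```text
time: 8.18
ee_pos: [0.5194, -0.2094, 0.2146]
orientation: [-0.463, -3.106, -0.001]
ft_force: [-4.2, 0.7, -3.5]
gripper_width: 0.459
gripper_force: 35.0
```

Call:
servo_tool:
  moves:
    - [-0.0005,0,0,0,0,0]
    - [0,0,0,0,0,0]
    - [0,0,0,0,0,0]

```text
time: 8.55
ee_pos: [0.5197, -0.2095, 0.2146]
orientation: [-0.463, -3.105, -0.001]
ft_force: [-6.0, 0.7, -3.6]
gripper_width: 0.452
gripper_force: 35.0
```

Call:
servo_tool:
  moves:
    - [-0.0005,0,0,0,0,0]
    - [-0.0005,0,0,0,0,0]
    - [0,0,0,0,0,0]
    - [0,0,0,0,0,0]

```text
time: 9.05
ee_pos: [0.5203, -0.2096, 0.2144]
orientation: [-0.462, -3.103, -0.002]
ft_force: [-6.7, 0.8, -2.5]
gripper_width: 0.455
gripper_force: 35.0
```

Call:
servo_tool:
  moves:
    - [-0.0005,0,0,0,0,0]
    - [-0.0005,0,0,0,0,0]
    - [0,0,0,0,0,0]
    - [0,0,0,0,0,0]

```text
time: 9.55
ee_pos: [0.5208, -0.2097, 0.2143]
orientation: [-0.462, -3.102, -0.003]
ft_force: [-7.6, 0.4, -2.4]
gripper_width: 0.458
gripper_force: 35.0
```

Run:
```python
from h import *
F=[]
for i in range(4):
    s=sense();F.append(s["ft_force"]);p=capture("wrist")
F=np.array(F);print(F.mean(0),F.mean(0)@[.956,-.292,0]);s=sense()
T=Ro.from_rotvec(s["orientation"]).as_matrix();print(s["ee_pos"],s["ee_pos"]+T[:,2]*.164,T[:,2])
im=p["color"][:,:,::-1];cv2.imwrite("pics/w3.png",cv2.resize(im[50:270,220:430],(570,597),interpolation=cv2.INTER_CUBIC))
```

```text
[-7.65435985  0.92790117 -1.93188811] -7.588515157201559
[ 0.52077768 -0.20972096  0.21433352] [ 0.51993391 -0.20927408  0.0503363 ] [-0.00514499  0.00272486 -0.99998305]
```

View pics/w3.png

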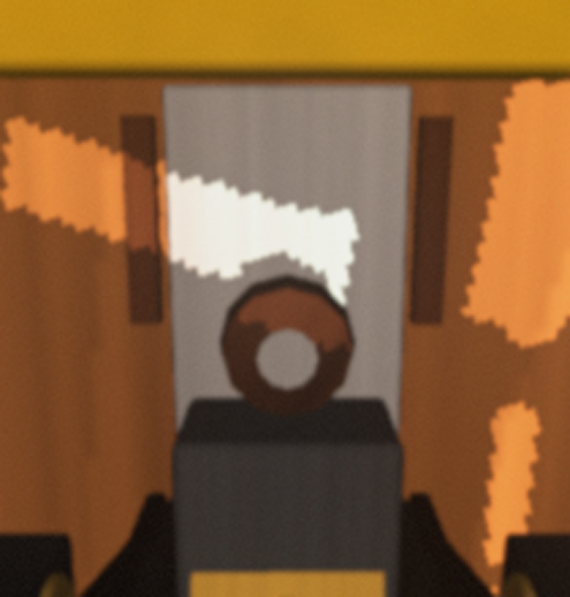

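The sole's toe edge (crop row ~85) shows clear of the bar's inner edge (row ~75), so the toe is just out. I'll press a little more to get a safe margin.

Call:
servo_tool:
  moves:
    - [-0.0005,0,-0.0003,0,0,0]
    - [-0.0005,0,-0.0002,0,0,0]
    - [-0.0005,0,0,0,0,0]
    - [0,0,0,0,0,0]
    - [0,0,0,0,0,0]

```text
time: 10.38
ee_pos: [0.5216, -0.21, 0.2146]
orientation: [-0.462, -3.099, -0.004]
ft_force: [-9.1, 0.2, -1.6]
gripper_width: 0.462
gripper_force: 35.0
```

```bash
cat > f.py <<'E'
from h import *
F=[]
for i in range(3):
    s=sense();F.append(s["ft_force"]);p=capture("wrist")
F=np.array(F);s=sense()
T=Ro.from_rotvec(s["orientation"]).as_matrix();print(F.mean(0),F.mean(0)@[.956,-.292,0],s["torque"]);g=s["ee_pos"]+T[:,2]*.164;print(g,g@[.956,-.292,0],"tilt",np.arctan2(T[2,0],-T[2,2]))
c=cam(p,s)
E
python3 f.py
```

```text
[-8.76553677  1.02309169 -2.10039968] -8.678595930188585 [ 0.01007748  1.47205813 -0.25237657]
[ 0.52034215 -0.20933235  0.05060023] 0.5585721383409823 tilt 0.008153983326406496
```

Call:
servo_tool:
  moves:
    - [-0.0038,0,-0.0018,0,0.02,0]
    - [-0.0038,0,-0.0018,0,0.02,0]
    - [-0.0038,0,-0.0017,0,0.02,0]
    - [0,0,0,0,0,0]
    - [0,0,0,0,0,0]

```text
time: 11.15
ee_pos: [0.5326, -0.2133, 0.2195]
orientation: [-0.453, -3.041, -0.017]
ft_force: [-9.6, 1.1, -2.7]
gripper_width: 0.457
gripper_force: 35.0
```

```bash
cat >> f.py <<'E'
h=s["ee_pos"]+T@[-.09,0,.194];t=s["ee_pos"]+T@[.09,0,.194]
print("heel along",h@[.956,-.292,0],"z",h[2],"toe",t@[.956,-.292,0],t[2])
E
python3 f.py
```

```text
[-8.4819522   1.19418314 -3.19750484] -8.457447776743964 [ 0.0967994   1.30612835 -0.15590473]
[ 0.52197985 -0.20978986  0.05591517] 0.560271372334303 tilt 0.06825275092126352
heel along 0.6479806455827252 z 0.019847068294175846 toe 0.4684716797170037 0.032123016662216314
```

Call:
servo_tool:
  moves:
    - [-0.0038,0,-0.0018,0,0.02,0]
    - [-0.0038,0,-0.0018,0,0.02,0]
    - [-0.0038,0,-0.0017,0,0.02,0]
    - [-0.0038,0,-0.0018,0,0.02,0]
    - [0,0,0,0,0,0]
    - [0,0,0,0,0,0]

```text
time: 12.05
ee_pos: [0.5476, -0.2178, 0.2252]
orientation: [-0.441, -2.962, -0.034]
ft_force: [-8.4, 1.8, -2.3]
gripper_width: 0.455
gripper_force: 35.0
```

```bash
python3 f.py
```

```text
[-8.66567572  1.91734143 -3.02020462] -8.844249689731402 [ 0.13525814  1.36424985 -0.12533899]
[ 0.52440027 -0.21054989  0.0629748 ] 0.5628072305833132 tilt 0.14882654146506075
heel along 0.6473300942627308 z 0.01996145495089835 toe 0.46939119716815053 0.04665143184616649
```

Call:
servo_tool:
  moves:
    - [-0.0038,0,-0.0018,0,0.02,0]
    - [-0.0038,0,-0.0018,0,0.02,0]
    - [-0.0037,0,-0.0017,0,0.02,0]
    - [-0.0037,0,-0.0018,0,0.02,0]
    - [0,0,0,0,0,0]
    - [0,0,0,0,0,0]

```text
time: 12.95
ee_pos: [0.563, -0.2225, 0.2296]
orientation: [-0.429, -2.883, -0.051]
ft_force: [-8.8, 1.7, -2.7]
gripper_width: 0.455
gripper_force: 35.0
```

```bash
python3 f.py
```

```text
[-8.44664322  1.57699107 -3.13436727] -8.535472310666412 [ 0.17231549  1.31939757 -0.05542226]
[ 0.52738879 -0.21151851  0.06983409] 0.5659470911962755 tilt 0.22884241553639062
heel along 0.646762814083918 z 0.02019969650460779 toe 0.47152574550555393 0.06103272465967097
```

Call:
servo_tool:
  moves:
    - [0.002,0,0,0,0,0]
    - [0.003,0,0,0,0,0]
    - [0.005,0,0,0,0,0]
    - [0.006,0,0,0,0,0]
    - [0.006,0,0,0,0,0]
    - [0.006,0,0,0,0,0]
    - [0.006,0,0,0,0,0]
    - [0.006,0,0,0,0,0]
    - [0.006,0,0,0,0,0]
    - [0.006,0,0,0,0,0]
    - [0.006,0,0,0,0,0]
    - [0.006,0,0,0,0,0]
    - [0.002,0,0,0,0,0]
    - [0,0,0,0,0,0]

```text
time: 14.85
ee_pos: [0.5035, -0.2047, 0.245]
orientation: [-0.431, -2.892, -0.047]
ft_force: [-1.2, -0.8, -5.3]
gripper_width: 0.458
gripper_force: 35.0
```

```bash
python3 f.py
```

```text
[-0.37935875 -0.25073219 -5.94518218] -0.28945317057192776 [-0.14221984 -0.35557925 -0.04453385]
[ 0.46957176 -0.19441916  0.08482755] 0.505681002604295 tilt 0.21949842586204035
heel along 0.5869568652909556 z 0.035950733857586514 toe 0.4113459677912997 0.07514395351338168
```

Call:
servo_tool:
  moves:
    - [0.003,0,-0.013,0,0,0]
    - [0.006,0,-0.026,0,0,0]
    - [0.006,0,-0.026,0,0,0]
    - [0.006,0,-0.026,0,0,0]
    - [0.005,0,-0.02,0,0,0]
    - [0.009,0,0.0002,0,-0.055,0]
    - [0.009,0,0.0002,0,-0.055,0]
    - [0.009,0,0.0003,0,-0.055,0]
    - [0.009,0,0.0003,0,-0.055,0]
    - [0,0,0,0,0,0]

```text
time: 16.25
ee_pos: [0.4671, -0.1933, 0.3635]
orientation: [-0.463, -3.105, -0.001]
ft_force: [0.5, 0.1, -6.1]
gripper_width: 0.455
gripper_force: 35.0
```

Run:
```python
from h import *
p=capture("top");c=cam(p);ps=capture("scene");cs=cam(ps)
for pp,cc in((p,c),(ps,cs)):
  for mm in masks_of("mat",pp)[:2]:
    u=(mm["region"]).astype(np.uint8)
    k=max(cv2.findContours(u,0,1)[0],key=cv2.contourArea)[:,0]
    W=np.array([ray(cc,x,.006)[:2] for x in k],np.float32);r=cv2.minAreaRect(W);print(mm["p"],r)
s=sense();T=Ro.from_rotvec(s["orientation"]).as_matrix();print(s["ee_pos"],T,s["ft_force"],s["qpos"])
```

```text
0.82 ((0.5153524875640869, 0.1994057595729828), (0.22770188748836517, 0.09261374175548553), 10.450971603393555)
0.76 ((0.2284717857837677, 0.32941317558288574), (0.09740906953811646, 0.22775201499462128), 87.89411163330078)
0.68 ((0.5164068937301636, 0.19450201094150543), (0.2314063310623169, 0.09739470481872559), 10.947748184204102)
0.56 ((0.23064246773719788, 0.324347585439682), (0.0965568944811821, 0.22790750861167908), 87.90559387207031)
[ 0.46865181 -0.19416002  0.36310921] [[-9.56600266e-01  2.91403380e-01  3.43718473e-05]
 [ 2.91403361e-01  9.56600236e-01 -2.63012207e-04]
 [-1.09522763e-04 -2.41581475e-04 -9.99999965e-01]] [-0.18664573  0.01531274 -5.06034859] [-6.13318889e-01  4.29658732e-01  1.76881577e+00 -2.41313757e-04
  9.42938677e-01 -1.88827993e+00]
```

Call:
servo_tool:
  moves:
    - [0.0028,0.016,0,0,0,0]
    - [0.0057,0.032,0,0,0,0]
    - [0.0057,0.032,0,0,0,0]
    - [0.0057,0.032,0,0,0,0]
    - [0.0057,0.032,0,0,0,0]
    - [0.0057,0.032,0,0,0,0]
    - [0.0057,0.032,0,0,0,0]
    - [0.0057,0.032,0,0,0,0]
    - [0.0057,0.032,0,0,0,0]
    - [0.0057,0.032,0,0,0,0]
    - [0.0057,0.032,0,0,0,0]
    - [0.0057,0.032,0,0,0,0]
    - [0.0035,0.0197,0,0,0,0]
    - [0,0,0,0,0,-0.121]
    - [0,0,0,0,0,-0.121]
    - [0,0,0,0,0,-0.121]
    - [0,0,0,0,0,-0.12]
    - [0,0,0,0,0,0]
    - [0,0,0,0,0,0]

```text
time: 18.82
ee_pos: [0.5151, 0.1971, 0.3627]
orientation: [0.291, -3.127, 0.0]
ft_force: [0.4, 0.4, -4.8]
gripper_width: 0.457
gripper_force: 35.0
```

Call:
servo_tool:
  moves:
    - [0,0,0.02,0,0,0]
    - [0,0,0.035,0,0,0]
    - [0,0,0.03,0,0,0]
    - [0,0,0.02,0,0,0]
    - [0,0,0,0,0,0]
    - [0,0,0,0,0,0]

```text
time: 19.58
ee_pos: [0.5158, 0.1972, 0.2585]
orientation: [-0.293, 3.126, 0.0]
ft_force: [-0.4, 1.0, -4.5]
gripper_width: 0.461
gripper_force: 35.0
```

```bash
python3 look.py w4
```

```text
19.575 [0.51578582 0.19715348 0.25850833] [-2.92676512e-01  3.12641196e+00  1.19938286e-04] [ 1.62708674e-01  6.44687751e-01  1.73629950e+00 -4.14625857e-05
  7.59092504e-01 -1.59474189e+00] 0.46079460875280004 315.02399128353215
plane 0.96 [279.8, 81.8, 95.5, 250.2]
```

View pics/w4b.png

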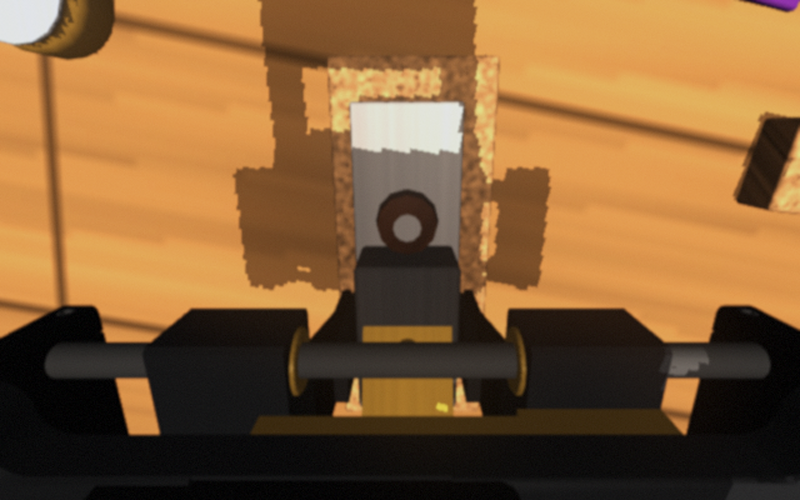

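The plane is held over the cork. The cork's front corners are at about (328,57) and (498,57), and its side edges run to about (338,200) and (491,200). Computing the offset.

Run:
```python
from h import *
import pickle
s,p=pickle.load(open("w4.pkl","rb"));c=cam(p,s);T=Ro.from_rotvec(s["orientation"]).as_matrix()
L=lambda uv,z:(T.T@(ray(c,(uv[0]/1.25-.1,uv[1]/1.25-.1),z)-s["ee_pos"]))[:2]*1000
for n,uv,z in(("TL",(328,57),.006),("TR",(498,57),.006),("L200",(338,200),.006),("R200",(491,200),.006),("toeL",(351,102),.0725),("toeR",(464,102),.0725)): print(n,L(uv,z).round(1))
g=p["color"].astype(int);
for v in(60,90,130,160): print(v,[tuple(g[v,u][[0,2]]) for u in range(258,278)],"|",[tuple(g[v,u][[0,2]]) for u in range(386,402)])
```

```text
TL [116.7 -43.1]
TR [116.8  48.3]
L200 [ 39.2 -41.7]
R200 [39.2 49.3]
toeL [ 90.  -22.8]
toeR [90.  21.9]
60 [(np.int64(223), np.int64(79)), (np.int64(225), np.int64(81)), (np.int64(222), np.int64(77)), (np.int64(215), np.int64(77)), (np.int64(202), np.int64(74)), (np.int64(204), np.int64(83)), (np.int64(219), np.int64(96)), (np.int64(225), np.int64(104)), (np.int64(225), np.int64(106)), (np.int64(225), np.int64(107)), (np.int64(223), np.int64(103)), (np.int64(221), np.int64(102)), (np.int64(225), np.int64(106)), (np.int64(225), np.int64(110)), (np.int64(225), np.int64(110)), (np.int64(224), np.int64(109)), (np.int64(225), np.int64(110)), (np.int64(226), np.int64(115)), (np.int64(225), np.int64(116)), (np.int64(223), np.int64(114))] | [(np.int64(226), np.int64(101)), (np.int64(227), np.int64(97)), (np.int64(227), np.int64(98)), (np.int64(227), np.int64(102)), (np.int64(227), np.int64(106)), (np.int64(227), np.int64(112)), (np.int64(227), np.int64(113)), (np.int64(228), np.int64(112)), (np.int64(227), np.int64(104)), (np.int64(227), np.int64(101)), (np.int64(226), np.int64(98)), (np.i
[... 2843 characters left out ...]
 np.int64(53)), (np.int64(129), np.int64(50)), (np.int64(125), np.int64(49)), (np.int64(126), np.int64(49)), (np.int64(134), np.int64(54)), (np.int64(143), np.int64(56)), (np.int64(149), np.int64(59))] | [(np.int64(142), np.int64(56)), (np.int64(147), np.int64(57)), (np.int64(150), np.int64(58)), (np.int64(151), np.int64(59)), (np.int64(150), np.int64(59)), (np.int64(141), np.int64(56)), (np.int64(139), np.int64(52)), (np.int64(143), np.int64(50)), (np.int64(149), np.int64(52)), (np.int64(146), np.int64(52)), (np.int64(134), np.int64(47)), (np.int64(127), np.int64(44)), (np.int64(124), np.int64(42)), (np.int64(123), np.int64(42)), (np.int64(123), np.int64(42)), (np.int64(124), np.int64(44))]
```

Call:
servo_tool:
  moves:
    - [0.001,0.0017,0.015,0,0,-0.007]
    - [0.001,0.0018,0.02,0,0,0]
    - [0,0,0.012,0,0,0]
    - [0,0,0.006,0,0,0]
    - [0,0,0,0,0,0]
    - [0,0,0,0,0,0]

```text
time: 20.48
ee_pos: [0.5129, 0.2001, 0.2052]
orientation: [-0.304, 3.126, 0.0]
ft_force: [-0.2, -0.7, -5.1]
gripper_width: 0.458
gripper_force: 35.0
```

Call:
servo_tool:
  moves:
    - [0,0,0.001,0,0,0]
    - [0,0,0.001,0,0,0]
    - [0,0,0.001,0,0,0]
    - [0,0,0,0,0,0]
    - [0,0,0,0,0,0]

```text
time: 21.1
ee_pos: [0.5126, 0.2001, 0.2018]
orientation: [0.305, -3.127, 0.0]
ft_force: [-0.3, -0.9, -4.9]
gripper_width: 0.454
gripper_force: 35.0
```

```bash
python3 f.py
```

```text
[-0.32637584 -0.67256432 -4.81396196] -0.11562652366223115 [ 0.04083836  0.02900843 -0.01075534]
[0.51265474 0.20010201 0.03785154] 0.4316681417698138 tilt -7.393799804675549e-05
heel along 0.5110190851802799 z 0.007858192111410645 toe 0.3523215530021043 0.007844883271775988
```

Call:
servo_tool:
  moves:
    - [0,0,0.0005,0,0,0]
    - [0,0,0.0005,0,0,0]
    - [0,0,0.0005,0,0,0]
    - [0,0,0,0,0,0]
    - [0,0,0,0,0,0]

```text
time: 21.88
ee_pos: [0.5126, 0.2001, 0.2003]
orientation: [-0.305, 3.127, -0.0]
ft_force: [0.4, 0.1, -5.2]
gripper_width: 0.457
gripper_force: 35.0
```

Call:
servo_tool:
  moves:
    - [0,0,0.0005,0,0,0]
    - [0,0,0,0,0,0]
    - [0,0,0,0,0,0]

```text
time: 22.25
ee_pos: [0.5127, 0.2001, 0.1999]
orientation: [-0.305, 3.127, 0.0]
ft_force: [0.2, -0.6, -5.0]
gripper_width: 0.459
gripper_force: 35.0
```

Call:
servo_tool:
  moves:
    - [0,0,0.0005,0,0,0]
    - [0,0,0,0,0,0]
    - [0,0,0,0,0,0]

```text
time: 22.62
ee_pos: [0.5126, 0.2001, 0.1999]
orientation: [-0.305, 3.126, 0.0]
ft_force: [-1.1, -1.9, 4.2]
gripper_width: 0.456
gripper_force: 35.0
```

Call:
servo_tool:
  moves:
    - [0,0,-0.0003,0,0,0]
    - [0,0,0,0,0,0]

```text
time: 22.88
ee_pos: [0.5127, 0.2001, 0.1999]
orientation: [-0.305, 3.127, 0.0]
ft_force: [-1.8, -0.5, 4.6]
gripper_width: 0.458
gripper_force: 35.0
```

Call:
servo_tool:
  moves:
    - [0,0,0,0,0,0]
    - [0,0,0,0,0,0]
    - [0,0,0,0,0,0]
    - [0,0,0,0,0,0]
    - [0,0,-0.005,0,0,0]
    - [0,0,-0.015,0,0,0]
    - [0,0,-0.03,0,0,0]
    - [0,0,-0.04,0,0,0]
    - [0,0,-0.04,0,0,0]
    - [0,0,-0.03,0,0,0]
    - [0,0,0,0,0,0]
    - [0,0,0,0,0,0]
  fingers: 80

```text
time: 24.38
ee_pos: [0.5121, 0.2, 0.3596]
orientation: [0.304, -3.126, 0.0]
ft_force: [-0.4, 0.2, -0.3]
gripper_width: 0.688
gripper_force: 0.0
```

```bash
python3 look.py w5
python3 - <<'E'
from h import *
p=capture("top");c=cam(p)
for t,z in(("mat",.006),("plane",.02)):
    m=masks_of(t,p)
    for q in m[:2]: print(t,q["p"],q["extent"])
cv2.imwrite("pics/t5.png",cv2.resize(p["color"][110:370,130:470,::-1],(785,600)))
E
```

```text
24.375 [0.51207191 0.19999762 0.35961663] [ 3.04455542e-01 -3.12627353e+00  4.17161798e-05] [ 1.69033663e-01  4.86063948e-01  1.66895588e+00  1.38477891e-05
  9.87102610e-01 -1.59593021e+00] 0.6875206884396717 315.02399128353215
plane 0.75 [304.0, 91.2, 45.0, 169.2]
rack 0.75 [0.0, 12.9, 38.6, 183.5]
mat 0.88 [261.8, 192.9, 15.5, 39.1]
mat 0.63 [220.0, 306.9, 14.8, 16.6]
plane 0.63 [259.8, 199.4, 9.0, 25.6]
```

View pics/w5b.png

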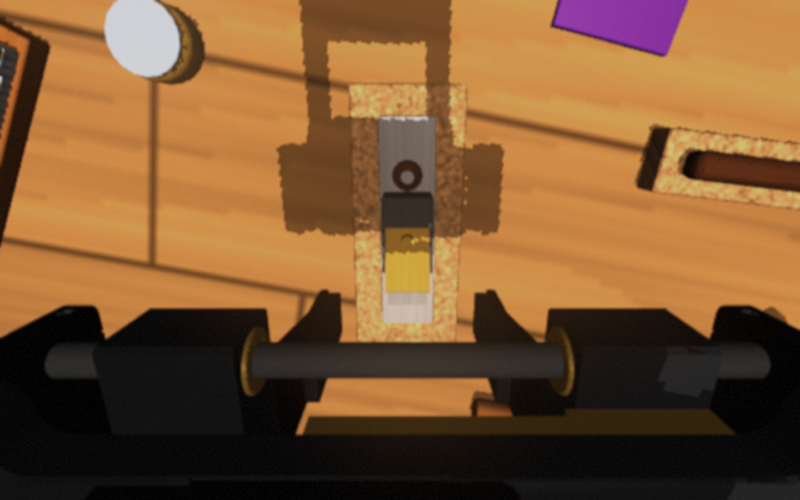

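Plane lies flat on the cork, laterally centred (plane mid 407–408, cork mid 408). Checking the lengthwise margins.

Run:
```python
from h import *
import pickle
s,p=pickle.load(open("w5.pkl","rb"));c=cam(p,s);T=Ro.from_rotvec(s["orientation"]).as_matrix()
L=lambda uv,z:(T.T@(ray(c,(uv[0]/1.25-.1,uv[1]/1.25-.1),z)-s["ee_pos"]))[:2]*1000
for n,uv,z in(("matT",(408.5,84),.006),("matB",(408,341),.006),("toe",(407,117),.014),("heel",(408,323),.014)): print(n,L(uv,z).round(1))
```

```text
matT [113.5   0.5]
matB [-113.9    0.3]
toe [88.6 -0.7]
heel [-90.7   0.3]
```

Plane and mat centres agree within about 1 mm.

```bash
python3 -c "
from cell import *
print(hand_in())"
```

```text
the job is handed in; nothing more can be done
None
```

The plane came out of the cradle in the order asked, at about 9 N against the buffer, and now lies sole down and lengthwise on the cork rest, within about 1 mm of its middle; I handed the job in at about 25 s on the robot's clock.

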